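Take a flange off the stock arm and pack it in the dispatch rack

ROBOT

A 6-joint arm with a two-finger parallel gripper is mounted at the origin on the work surface. World frame = base frame: x ahead of the robot, y to its left, z up, the work surface at z = 0. Lengths are in m, angles in rad, forces in N, time in s.
With the tool pointing down it reaches from about 0.325 to 0.925 m from the base axis. Payload 3.1 kg.
Tool frame: the origin (TCP) lies at the very end of the fingers, on their centre line; the grasp point (between the pads) lies 19 mm behind it; z points along the fingers, y is the line along which they close (so a half turn about z gives the same grasp; the last joint's range is limited). The gripper opens to 85 mm and grips with 20 to 120 N. Pads are 22 mm wide; open, the fingers measure 114 mm over their backs; the gripper's body (76 mm by 85 mm) begins 54 mm behind the grasp point. The pads swing forward as they close: fully open they stand 13 mm farther back than shut.
Start: joints at [-1.458, 0.217, 1.613, -0, 1.311, -0.112], TCP at [0.139, -0.609, 0.231] pointing down, gripper open.
Joint ranges: [-2.75, 2.75], [-0.78, 2.1], [0.31, 2.55], [-1.13, 4.27], [0.13, 2.63], [-2.58, 2.58]. Speed limits (rad/s): [2.79, 2.79, 3.14, 3.14, 3.14, 3.14].

INTERFACE

Orientations are given as a unit quaternion [w, x, y, z].
In Python, from rig import ctrl gives the robot as it stands. The module is installed in compiled form; this text tells all that it offers.
- The arm moves only by the tool step_arm, never from a script. Its argument "motion" is a list that holds one entry, the list of rows, each a list of 6 numbers: the shift along the tool's x, y, z in cm, then the turn, a rotation vector about the tool's x, y, z in rad. A call has 1 to 8 rows; each row is the pose to reach, as a shift and turn from the pose commanded when the call began, along the tool's axes at that moment; what a row does not reach only later rows make up. A row lasts 1/12 s, in which the tool goes at most 41.7 mm and 7.16 degrees, less where a joint would pass 70% of its speed; a pose out of reach is approached as far as the arm can. A call with a gripper value outside its range is refused whole. "hand" is the opening, from 0 (shut) to 1 (fully open), set as the call begins (left out, the last holds). The fingers move at their own pace and stop on an object; "squeeze" is the grip in N (left out, the last holds). Time passes only in rows, so rows that repeat a pose let the fingers close. It gives the time, the measured TCP pose, the force, the opening and the grip force at its end, in the units of the state.
- ctrl.get_obs(): the state, without advancing time (a new reading comes with each control period).
- ctrl.snapshot(name): name is "side" or "top" or "wrist"; returns a dict with "color" (420x560x3 uint8, blue, green, red), "depth" (420x560 float32, m along the optical axis (not along the pixel's ray), 0 where there is no reading), "K" (3x3 intrinsics, pixels), "k1" (the pictures are not rectified: a ray, as slopes to the right and down, at radius r is drawn at 1 + k1 r^2 times it, then the intrinsics apply), "R" (3x3) and "t" (3): a world point X has camera coordinates R X + t. Camera axes: x right, y down, z forward; pixel columns grow to the right and rows downward; lengths in m; the calibration is good to about 2 mm. A picture is of the moment at which its call begins.
- ctrl.close_job(): hands the job in; it is judged then, once.
The state is a dict: "time_s": time; "joints": joint angles; "qd": joint speeds; "joint_efforts": joint torques, N m; "eef_pos": TCP position; "eef_rot": TCP orientation; "wrist_force": force on the tool from outside, world axes, zero at the start; "wrist_torque": the same for the moment, N m; "opening": opening from 0.0 (shut) to 1.0 (fully open); "gripper_force": force on a finger pad.
Only numpy, scipy, OpenCV 4.12 (cv2) and the standard library are available. Lean on these libraries where they do the work, as an engineer would, in place of code of your own. Each camera call takes 0.05 s, during which the arm holds its last target. There are 200 camera calls.

TASK

Slide the bare aluminium flange off its arm on the stock stand and stand it on edge on the bars of the dispatch rack, between the two flanges already there and the blue end stop. Then push the stop up until all three flanges are packed snug and upright against the yellow end wall. Do not drop the flange, and leave the black flange on its arm and everything else on the bench where it is.

Things in the scene. Friction and masses are not known exactly. Their poses are not given: they have to be found in the camera images.
- flange: Flange 90 mm in diameter and 14 mm thick with a plain 27.5 mm bore through the middle and four bolt holes near the rim (about 0.22 kg). Origin at its centre; its own y axis is the bore axis, horizontal while it stands or hangs. Bare aluminium; at the start it hangs by its bore on one of the stand's two arms (either one), 65 to 115 mm in front of the panel; this is the one to move.
- black_flange: Flange 90 mm in diameter and 14 mm thick with a plain 27.5 mm bore through the middle and four bolt holes near the rim (about 0.22 kg). Origin at its centre; its own y axis is the bore axis, horizontal while it stands or hangs. Coated black; hangs on the stand's other arm. Stays there.
- row_a: Flange 90 mm in diameter and 14 mm thick with a plain 27.5 mm bore through the middle and four bolt holes near the rim (about 0.22 kg). Origin at its centre; its own y axis is the bore axis, horizontal while it stands or hangs. Bare aluminium; stands on edge on the rack's bars nearest to the end wall, 0 to 6 mm clear of it.
- row_b: Flange 90 mm in diameter and 14 mm thick with a plain 27.5 mm bore through the middle and four bolt holes near the rim (about 0.22 kg). Origin at its centre; its own y axis is the bore axis, horizontal while it stands or hangs. Bare aluminium; stands on edge on the rack's bars next to row_a, 1 to 11 mm clear of it.
- stand: Fixed stock stand: an upright grey steel panel 300 mm wide and 205 mm high on a dark foot plate 10 mm high, with two level round steel arms, 20 mm in diameter, that stick out of the panel along the stand's +y and end free in red caps. The origin is on the bench at the middle of the panel's front face. The arms' axes are at x = -65 and +65 mm, 150 mm above the bench, and run from y = 0 (fixed in the panel) to y = 170 mm (open end). A hanging flange's centre is at z = 146 mm.
- rack: Fixed dispatch rack. Origin on the bench in the middle of the rack; the row runs along the rack's y. Two steel bars, 16 mm in diameter, at x = -26.5 and +26.5 mm with axes 22 mm above the bench, run along y; a flange set on them stands on edge, its axis along y, its centre at x = 0, z = 67 to 69 mm. The yellow end wall (120 mm wide, up to z = 120 mm) has its inner face at y = +120 mm. At the other end a low yellow block (36 mm high) ends at y = -151 mm.
- stop_face (a point): Middle of the inner face (towards the flanges) of the blue end stop, 67 mm above the bench. The stop is an upright plate 110 mm wide, 10 mm thick (it lies behind the face, towards the rack's -y), reaching up to 130 mm above the bench, with two black bushes on the bars behind it (up to 36 mm above the bench, 44 mm back from the face). It is pushed on the free upper part of the plate's back.
- end_stop (a joint): Position of the end stop along the bars in m: it slides along the rack's +y, towards the end wall, as the value grows (stop travel 0 to 0.18). Its face is at y = -70 mm + the value in the rack's frame. It starts at 0 to 0.05, moves with about 2 N plus the flanges' friction, and stays where it is left. It is about 0.148 when three flanges are packed without gaps.
- ferrule: Bystander: steel hose ferrule standing upright, 34 mm in diameter, 42 mm high; origin under its centre.
- adapter: Bystander: steel hexagon adapter with a blue cap, standing upright, about 35 mm wide, 58 mm high; origin under its centre.
- elbow: Bystander: steel 90 degree pipe elbow with blue caps lying on the bench, about 90 by 75 mm, 24 mm high; origin at the bench near its bend.
- spanner: Bystander: flat steel spanner 200 mm long lying on the bench; origin in its middle.
- sealant: Bystander: white plastic bottle with a red cap, 44 mm in diameter, 120 mm high; origin under its centre.
- carton: Bystander: closed cardboard carton 120 x 90 x 60 mm; origin under its centre.
Mind the look-alikes: they are no part of the job. Leave any red look-alike of the row_a alone.

How it is judged:
By the outcome, as a careful person would: the job done as asked, in the order asked, and still so for the second after the job is handed in, with the robot touching nothing.
It also fails if it takes over 54 s, if anything falls off the work surface, if the arm or the gripper's body presses on something with over 40 N, if the wrist force passes 120 N, or if a joint passes its speed limit or range.

## Working session

There is one attempt and no reset: what is moved stays moved. The work goes in short steps, Python scripts to look and compute and a tool call to move; the robot and the scene stay as the last step left them, time stands still between calls to the robot, and variables do not carry over. Pictures are saved under pics/ and viewed, at most 10 in all, crops included, and the job is handed in when it is done.

Besides the shell and the picture viewer there is one more tool, called after "Request:" as a command line: name --argument value ..., lists and objects as JSON in quotes. step_arm: Moves the arm, as the interface text tells. Its arguments: {"type":"object","properties":{"motion":{"type":"array","items":{"type":"array","items":{"type":"array","items":{"type":"number"}}}},"hand":{"type":"number"},"squeeze":{"type":"number"}},"required":["motion"]}

```bash
mkdir -p pics; cat > h.py <<'E'
import numpy as np, cv2
from rig import ctrl
from scipy.spatial.transform import Rotation as Ro
def snap(n,save=None):
    s=ctrl.snapshot(n)
    if save: cv2.imwrite('pics/'+save,s['color'])
    return s
def cloud(s):
    K=np.array(s['K']);h,w=s['depth'].shape
    v,u=np.mgrid[:h,:w]
    a=(u-K[0,2])/K[0,0];b=(v-K[1,2])/K[1,1];x,y=a.copy(),b.copy()
    for _ in range(8):
        f=1+s['k1']*(x*x+y*y);x=a/f;y=b/f
    d=s['depth'];P=np.stack([x*d,y*d,d],-1)
    W=(P-np.array(s['t']))@np.array(s['R'])
    W[d<=0]=np.nan
    return W
E
python3 - <<'E'
from h import *
for n in ['side','top']:
    s=snap(n,n+'0.png'); np.save(n+'0.npy',cloud(s)); print(n,s['K'],s['k1'],s['R'],s['t'])
o=ctrl.get_obs();print(o)
E
```

```text
side [[513.6607914    0.         279.8556692 ]
 [  0.         513.6607914  205.21189449]
 [  0.           0.           1.        ]] -0.12717809907486766 [[-0.99877236 -0.04946502 -0.00264092]
 [-0.03514793  0.74523955 -0.66586983]
 [ 0.03490539 -0.66495957 -0.74606326]] [0.51101902 0.05888661 1.67014372]
top [[439.87138643   0.         275.78038201]
 [  0.         439.87138643 210.14586377]
 [  0.           0.           1.        ]] -0.04887983712965329 [[-0.00717853 -0.99992104  0.01031458]
 [-0.98172156  0.00508532 -0.19025489]
 [ 0.19018742 -0.01149179 -0.98168054]] [0.05276085 0.51996657 1.0857711 ]
{'time_s': 0.1, 'joints': array([-1.45818788e+00,  2.17671742e-01,  1.61479240e+00,  7.42866447e-06,
        1.31134584e+00, -1.12172703e-01]), 'qd': array([-0.00215475, -0.00016042, -0.00306608, -0.00318592, -0.00095763,
       -0.0005977 ]), 'joint_efforts': array([-1.03033726e-03, -3.98076260e+01, -3.04969954e+01, -2.03982631e-04,
        4.25137550e-03, -8.65928683e-06]), 'eef_pos': array([ 0.13926336, -0.60851436,  0.23009343]), 'eef_rot': array([-1.10866496e-03,  9.93690321e-01,  1.12153093e-01,  3.34741096e-06]), 'wrist_force': array([ 0.66260754, -0.21749222, -0.08617972]), 'wrist_torque': array([-0.03911858,  0.01318016,  0.04124435]), 'gripper_force': 0.0, 'opening': 0.9961242235227183}
```

View pics/side0.png

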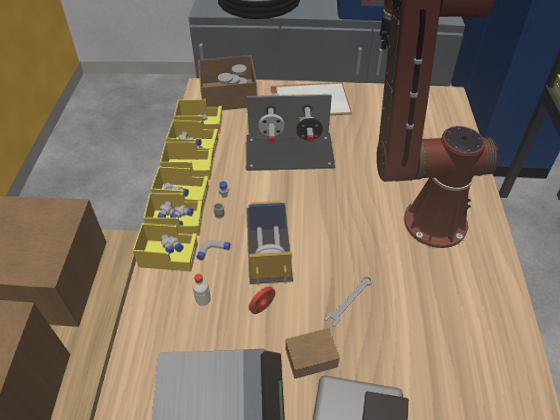

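View pics/top0.png

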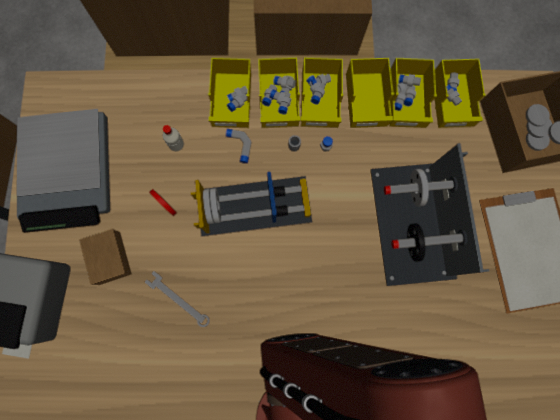

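Candidates for the target:
- Bare flange on the stand: top (421,187), side (270,123).
- Black flange on the other arm: top (417,242), side (310,128).
- Row flanges already on the rack: top (207–216,205).
- Red look-alike lying or leaning on the bench: top (162,202).
- Discs in the brown box: top (540,125).

I choose (421,187). Next I measure the poses and check the choice in a crop.

```bash
cat > m.py <<'E'
from h import *
W=np.load('top0.npy'); c=cv2.imread('pics/top0.png')
hsv=cv2.cvtColor(c,cv2.COLOR_BGR2HSV).astype(int)
H,S,V=hsv[...,0],hsv[...,1],hsv[...,2]
v,u=np.mgrid[:420,:560]
box=lambda a,b,d,e:(u>=a)&(u<=b)&(v>=d)&(v<=e)
x,y,z=W[...,0],W[...,1],W[...,2]
def st(n,m):
    p=W[m];p=p[~np.isnan(p).any(1)];print(n,len(p),'med',np.median(p,0).round(4),'p2',np.percentile(p,2,axis=0).round(4),'p98',np.percentile(p,98,axis=0).round(4));return p
red=(H<10)|(H>170);red&=(S>150)&(V>60)
for n,b in [('cap1',(375,398,178,202)),('cap2',(385,405,234,254))]: st(n,box(*b)&red&(z>.1))
def line(n,m):
    p=W[m];p=p[~np.isnan(p).any(1)][:,:2]
    f=cv2.fitLine(p.astype(np.float32),cv2.DIST_HUBER,0,.001,.001).ravel();print(n,len(p),f.round(4),'deg',np.degrees(np.arctan2(f[1],f[0])).round(2))
st('flange',box(408,435,165,210)&(z>.166));line('flange',box(408,435,165,210)&(z>.166))
st('black',box(405,430,222,262)&(z>.166))
line('paneltop',box(440,490,145,275)&(z>.195)&(z<.215));st('paneltop',box(440,490,145,275)&(z>.2)&(z<.22))
st('arm1',box(398,450,175,200)&(z>.15)&(z<.165));line('arm1',box(398,450,175,200)&(z>.15)&(z<.164))
st('arm2',box(398,462,230,255)&(z>.15)&(z<.165));line('arm2',box(398,462,230,255)&(z>.15)&(z<.164))
blue=(H>100)&(H<125)&(S>150)&(z>.08)&box(260,290,165,230)
st('stop',blue);line('stop',blue)
yel=(H>18)&(H<32)&(S>150)
st('wall',yel&box(190,212,175,240)&(z>.105));line('wall',yel&box(190,212,175,240)&(z>.105))
st('lowblk',yel&box(295,320,170,225)&(z>.028))
for k in (.09,):
  r=box(203,225,180,230)&(z>k)&(S<60); st('row',r)
bar=(z>.022)&(z<.034)&(S<60)&box(222,270,180,225)
st('bar1',bar&(v<205));line('bar1',bar&(v<205));line('bar2',bar&(v>=205));st('bar2',bar&(v>=205))
E
python3 m.py; python3 -c "
import cv2;a=cv2.imread('pics/top0.png')
x=cv2.resize(a[145:285,365:485],None,fx=4,fy=4,interpolation=2);y=cv2.resize(a[160:250,185:320],None,fx=2.3,fy=2.3,interpolation=2)
import numpy as np
o=np.zeros((560,800,3),'uint8');o[:,:480]=x;o[:y.shape[0],485:485+y.shape[1]]=y;cv2.imwrite('pics/crop.png',o)"
```

```text
cap1 47 med [ 0.5459 -0.2131  0.1583] p2 [ 0.5389 -0.2196  0.1524] p98 [ 0.557  -0.2083  0.1628]
cap2 46 med [ 0.4185 -0.2249  0.1581] p2 [ 0.4112 -0.2316  0.1509] p98 [ 0.4282 -0.219   0.1626]
flange 258 med [ 0.5501 -0.2888  0.1839] p2 [ 0.5166 -0.299   0.167 ] p98 [ 0.5914 -0.2822  0.1934]
flange 258 [ 0.997   0.0778  0.5511 -0.2891] deg 4.46
black 260 med [ 0.4214 -0.2726  0.183 ] p2 [ 0.3867 -0.2824  0.1669] p98 [ 0.4605 -0.2672  0.193 ]
paneltop 623 [ 0.9962  0.0871  0.4443 -0.3896] deg 5.0
paneltop 494 med [ 0.4772 -0.3872  0.2047] p2 [ 0.3538 -0.4011  0.2003] p98 [ 0.636  -0.3731  0.2084]
arm1 402 med [ 0.5541 -0.2881  0.1583] p2 [ 0.5305 -0.3641  0.1515] p98 [ 0.5755 -0.2408  0.1636]
arm1 396 [ 0.0927 -0.9957  0.5542 -0.3009] deg -84.68
arm2 511 med [ 0.4268 -0.3157  0.1585] p2 [ 0.4056 -0.3826  0.151 ] p98 [ 0.4466 -0.2334  0.1636]
arm2 504 [ 0.1057 -0.9944  0.4272 -0.3114] deg -83.93
stop 178 med [0.5386 0.0616 0.1292] p2 [0.493  0.0523 0.1009] p98 [0.5952 0.0689 0.1328]
stop 178 [0.9932 0.1167 0.5399 0.0608] deg 6.7
wall 217 med [0.5229 0.2371 0.1184] p2 [0.4673 0.2276 0.107 ] p98 [0.5808 0.2477 0.1229]
wall 217 [0.9922 0.1245 0.5236 0.2372] deg 7.15
lowblk 221 med [ 0.5573 -0.0276  0.0352] p2 [ 0.5102 -0.0393  0.0295] p98 [ 0.6059 -0.0164  0.0399]
row 360 med [0.5247 0.212  0.1064] p2 [0.493  0.1955 0.0912] p98 [0.5638 0.2291 0.1139]
bar1 273 med [0.5644 0.1306 0.0283] p2 [0.5523 0.0722 0.0227] p98 [0.577  0.19   0.0329]
bar1 273 [ 0.1157 -0.9933  0.565   0.1226] deg -83.36
bar2 286 [ 0.124  -0.9923  0.5118  0.1268] deg -82.88
bar2 286 med [0.5119 0.1274 0.0284] p2 [0.4993 0.0664 0.0227] p98 [0.5249 0.188  0.0327]
```

View pics/crop.png

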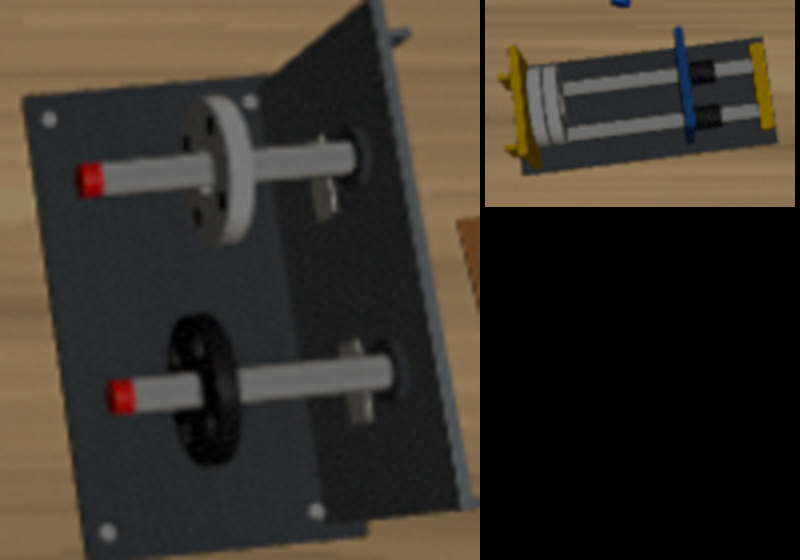

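Crop: the bare flange is on the far arm and the black one is on the near arm. The stand is yawed about 5°, the rack about 7°. Next I compute the approach.

```bash
cat > go.py <<'E'
from h import *
def rel(p,yaw):
    """row (cm, rad) from the present pose to TCP p, tool down, tool x at yaw deg"""
    o=ctrl.get_obs();q=o['eef_rot'];R=Ro.from_quat([q[1],q[2],q[3],q[0]])
    a=np.radians(yaw);T=Ro.from_matrix(np.array([[np.cos(a),np.sin(a),0],[np.sin(a),-np.cos(a),0],[0,0,-1]]))
    d=R.inv().apply(np.array(p)-o['eef_pos'])*100
    r=(R.inv()*T).as_rotvec();print('t',o['time_s'],'at',o['eef_pos'].round(4),'row',d.round(2),r.round(4),'F',o['wrist_force'].round(1),'op',round(o['opening'],3))
E
cat > q.py <<'E'
from h import *
W=np.load('top0.npy')
v,u=np.mgrid[:420,:560]
m=(u>=408)&(u<=435)&(v>=165)&(v<=210)&(W[...,2]>.175)
p=W[m];a=np.radians(5.2);ex=np.array([np.cos(a),np.sin(a)]);ey=np.array([-ex[1],ex[0]])
o=np.array([.5542,-.3009])
q=np.c_[(p[:,:2]-o)@ex,(p[:,:2]-o)@ey,p[:,2]]
for lo in np.arange(.175,.196,.003):
    k=(q[:,2]>=lo)&(q[:,2]<lo+.003)
    if k.any(): print(lo.round(3),k.sum(),np.percentile(q[k,:2],[3,50,97],axis=0).T.round(4).tolist())
print(ex,ey)
E
python3 q.py; python3 -c "
from go import *;rel([.553,-.289,.30],5.2)"
```

```text
0.175 24 [[-0.0331, -0.0269, 0.0367], [0.0033, 0.0128, 0.0176]]
0.178 26 [[-0.0294, 0.005, 0.0336], [0.0042, 0.0145, 0.017]]
0.181 32 [[-0.0275, -0.0139, 0.0281], [0.0042, 0.0134, 0.0178]]
0.184 38 [[-0.023, 0.0096, 0.0264], [0.0043, 0.0124, 0.0171]]
0.187 41 [[-0.0208, -0.0012, 0.0192], [0.0031, 0.0118, 0.0172]]
0.19 43 [[-0.0148, 0.0008, 0.0157], [0.0041, 0.01, 0.0167]]
0.193 6 [[-0.0074, -0.0028, 0.0055], [0.0071, 0.0094, 0.0165]]
[0.9958844  0.09063258] [-0.09063258  0.9958844 ]
t 0.1 at [ 0.1393 -0.6085  0.2301] row [ 47.46 -21.94  -6.93] [-2.20e-03 -1.00e-04  1.34e-01] F [ 0.7 -0.2 -0.1] op 0.996
```

Request:
step_arm --motion '[[[2,-1,-2,0,0,0],[4.5,-2.2,-5,0,0,0.02],[8,-4,-7,0,0,0.04],[12,-5.5,-7,0,0,0.06],[16,-7.3,-7,0,0,0.08],[19.5,-9,-7,0,0,0.1],[23,-10.6,-7,0,0,0.12],[26.5,-12.2,-7,0,0,0.134]]]' --hand 0.5

```text
time_s: 0.77
eef_pos: [0.3718, -0.4293, 0.3009]
eef_rot: [-0.0, 0.999, 0.045, -0.0]
wrist_force: [0.5, 0.1, 0.8]
opening: 0.5
gripper_force: 0.0
```

```bash
python3 -c "
from go import *;rel([.553,-.290,.30],5.2)"
```

```text
t 0.7667 at [ 0.3718 -0.4293  0.3009] row [ 19.3  -12.24   0.1 ] [-0.0008  0.     -0.0007] F [0.5 0.1 0.8] op 0.5
```

Request:
step_arm --motion '[[[3.5,-2.2,0,0,0,0],[7,-4.4,0,0,0,0],[10.5,-6.6,0,0,0,0],[14,-8.8,0,0,0,0],[17,-10.8,0,0,0,0],[18.8,-11.9,0,0,0,0],[19.3,-12.2,0,0,0,0],[19.3,-12.2,0,0,0,0]]]'

```text
time_s: 1.43
eef_pos: [0.5523, -0.2909, 0.3004]
eef_rot: [-0.0, 0.999, 0.047, -0.001]
wrist_force: [-0.3, -0.7, -0.3]
opening: 0.499
gripper_force: 0.0
```

```bash
python3 -c "
from go import *;rel([.553,-.290,.30],5.2)
s=snap('wrist','w1.png');np.save('w1.npy',cloud(s));print(s['R'],s['t'])"
```

```text
t 1.4333 at [ 0.5523 -0.2909  0.3004] row [ 0.07 -0.08  0.04] [-0.0008  0.0013  0.003 ] F [-0.3 -0.7 -0.3] op 0.499
[[ 9.39632865e-02 -9.95575661e-01 -5.78187274e-05]
 [-9.51923851e-01 -8.98603991e-02  2.92858481e-01]
 [-2.91567971e-01 -2.74629063e-02 -9.56155796e-01]] [-0.34231724  0.44187554  0.59749569]
```

View pics/w1.png

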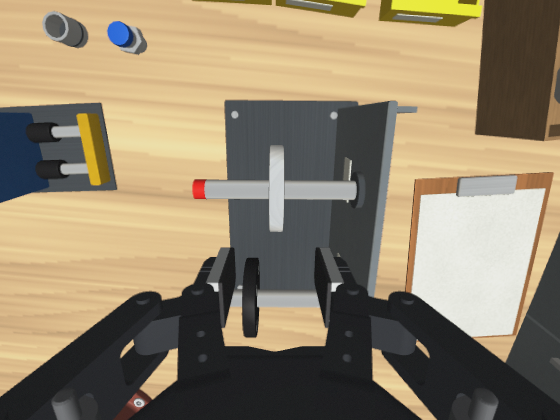

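Wrist view: the bare flange is at (277,188), centred between the fingers along the closing line, with the red cap at (199,189). I refine its position from this cloud.

```bash
python3 - <<'E'
from go import *
W=np.load('w1.npy');v,u=np.mgrid[:420,:560]
def pts(a,b,c,d,lo,hi):
    m=(u>=a)&(u<=b)&(v>=c)&(v<=d)&(W[...,2]>lo)&(W[...,2]<hi);return W[m]
F=pts(262,292,140,240,.168,.2)
f=cv2.fitLine(F[:,:2].astype(np.float32),2,0,.001,.001).ravel();print('flange',f.round(4),np.degrees(np.arctan2(f[1],f[0])))
A=np.r_[pts(208,262,175,205,.152,.165),pts(295,345,175,205,.152,.165)]
g=cv2.fitLine(A[:,:2].astype(np.float32),2,0,.001,.001).ravel();print('arm',g.round(4),np.degrees(np.arctan2(g[1],g[0])))
a=np.radians(5.2);ex=np.array([np.cos(a),np.sin(a)]);ey=np.array([-ex[1],ex[0]]);o=np.array([.5542,-.3009])
for n,P in [('F',F),('A',A),('capR',pts(190,206,175,205,.14,.17))]:
    q=np.c_[(P[:,:2]-o)@ex,(P[:,:2]-o)@ey,P[:,2]];print(n,np.percentile(q,[2,50,98],axis=0).round(4).tolist())
E
```

```text
flange [ 0.996   0.0898  0.5619 -0.2922] 5.151762
arm [ 0.0846 -0.9964  0.5576 -0.2929] -85.14517
F [[-0.0309, 0.0015, 0.1696], [0.0102, 0.008, 0.186], [0.0398, 0.0144, 0.1906]]
A [[-0.006, -0.06, 0.1525], [0.0046, 0.0229, 0.1575], [0.0123, 0.0746, 0.1598]]
capR [[-0.0052, 0.0778, 0.1485], [0.0057, 0.0849, 0.1574], [0.0134, 0.0919, 0.1598]]
```

```bash
python3 -c "
from go import *;rel([.5554,-.2917,.164],5.2)"
```

```text
t 1.4833 at [ 0.5514 -0.292   0.3005] row [4.300e-01 1.000e-02 1.365e+01] [-0.0003  0.0017  0.0013] F [-1.   0.3 -0.3] op 0.497
```

Request:
step_arm --motion '[[[0.3,0,2,0,0,0],[0.4,0,5,0,0,0],[0.4,0,8,0,0,0],[0.4,0,10.5,0,0,0],[0.4,0,12.2,0,0,0],[0.4,0,13.2,0,0,0],[0.4,0,13.6,0,0,0],[0.4,0,13.6,0,0,0]]]'

```text
time_s: 2.15
eef_pos: [0.5544, -0.2927, 0.1646]
eef_rot: [-0.0, 0.999, 0.045, -0.001]
wrist_force: [0.7, -0.2, 0.2]
opening: 0.499
gripper_force: 0.0
```

```bash
python3 -c "
from go import *;rel([.5554,-.2917,.164],5.2)"
```

```text
t 2.15 at [ 0.5544 -0.2927  0.1646] row [ 0.11 -0.09  0.06] [-0.0008  0.0014 -0.0015] F [ 0.7 -0.2  0.2] op 0.499
```

Close.

Request:
step_arm --motion '[[[0,-0.05,0,0,0,0],[0,-0.05,0,0,0,0],[0,-0.05,0,0,0,0],[0,-0.05,0,0,0,0],[0,-0.05,0,0,0,0],[0,-0.05,0,0,0,0],[0,-0.05,0,0,0,0],[0,-0.05,0,0,0,0]]]' --hand 0 --squeeze 50

```text
time_s: 2.82
eef_pos: [0.5567, -0.2922, 0.1675]
eef_rot: [0.001, 0.999, 0.046, 0.001]
wrist_force: [-0.5, -0.5, 6.4]
opening: 0.151
gripper_force: 52.5
```

```bash
python3 -c "
from go import *;rel([.5554,-.2917,.164],5.2)
s=snap('wrist','w2.png');np.save('w2.npy',cloud(s))"
```

```text
t 2.8167 at [ 0.5567 -0.2922  0.1675] row [-0.13 -0.06  0.35] [ 0.0026 -0.0026  0.0003] F [-0.5 -0.5  6.4] op 0.151
```

View pics/w2.png

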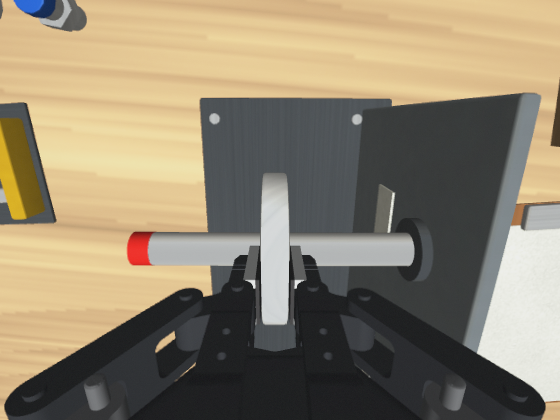

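The flange is gripped between the pads, with 6 N upward, so the fingertips are probably touching the arm. I lift it to centre the bore.

Request:
step_arm --motion '[[[0,0,-0.2,0,0,0],[0,0,-0.4,0,0,0],[0,0,-0.6,0,0,0],[0,0,-0.6,0,0,0],[0,0,-0.6,0,0,0],[0,0,-0.6,0,0,0]]]' --squeeze 60

```text
time_s: 3.37
eef_pos: [0.5552, -0.2911, 0.1706]
eef_rot: [-0.0, 0.999, 0.045, -0.001]
wrist_force: [0.7, 0.3, -2.7]
opening: 0.152
gripper_force: 58.4
```

```bash
python3 -c "
from go import *;rel([.5554,-.2917,.171],5.2);print(ctrl.get_obs()['wrist_torque'])"
```

```text
t 3.3667 at [ 0.5552 -0.2911  0.1706] row [ 0.02  0.06 -0.04] [-0.0008  0.001   0.0001] F [ 0.7  0.3 -2.7] op 0.152
[ 0.00380824 -0.04521484 -0.01067125]
```

Request:
step_arm --motion '[[[0,-0.6,0,0,0,0],[0,-1.6,0,0,0,0],[0,-2.8,0,0,0,0],[0,-4.0,0,0,0,0],[0,-5.2,0,0,0,0],[0,-6.2,0,0,0,0],[0,-7.0,0,0,0,0],[0,-7.0,0,0,0,0]]]'

```text
time_s: 4.03
eef_pos: [0.549, -0.2194, 0.1712]
eef_rot: [-0.001, 0.999, 0.046, -0.0]
wrist_force: [1.0, -0.4, -2.4]
opening: 0.149
gripper_force: 58.6
```

```bash
python3 -c "
from go import *;rel([.5448,-.1716,.171],5.2)"
```

```text
t 4.0333 at [ 0.549  -0.2194  0.1712] row [ 0.03 -4.8   0.03] [-0.0011  0.0004  0.002 ] F [ 1.  -0.4 -2.4] op 0.149
```

Request:
step_arm --motion '[[[0,-0.8,0,0,0,0],[0,-2.0,0,0,0,0],[0,-3.4,0,0,0,0],[0,-4.6,0,0,0,0],[0,-5.5,0,0,0,0],[0,-6.0,0,0,0,0],[0,-6.5,-1,0,0,0],[0,-6.5,-2.5,0,0,0]]]'

```text
time_s: 4.7
eef_pos: [0.5417, -0.1552, 0.1949]
eef_rot: [-0.001, 0.999, 0.046, -0.002]
wrist_force: [0.0, 0.3, -2.6]
opening: 0.148
gripper_force: 58.6
```

```bash
python3 - <<'E'
from go import *
s=snap('top','t1.png');W=cloud(s);np.save('t1.npy',W)
W0=np.load('top0.npy');c=cv2.imread('pics/top0.png')
hsv=cv2.cvtColor(c,cv2.COLOR_BGR2HSV).astype(int);S=hsv[...,1];H=hsv[...,0]
v,u=np.mgrid[:420,:560]
a=np.radians(7.0);ex=np.array([np.cos(a),np.sin(a)]);ey=np.array([-ex[1],ex[0]]);o=np.array([.5384,.12])  # near midway of bars
def st(n,m):
    P=W0[m];P=P[~np.isnan(P).any(1)];q=np.c_[(P[:,:2]-o)@ex,(P[:,:2]-o)@ey,P[:,2]];print(n,len(q),np.percentile(q,[2,50,98],axis=0).round(4).tolist())
z=W0[...,2]
bx=lambda a,b,d,e:(u>=a)&(u<=b)&(v>=d)&(v<=e)
bar=(z>.022)&(z<.034)&(S<60)&bx(222,270,180,225)
st('bar+',bar&(v<205));st('bar-',bar&(v>=205))
yel=(H>18)&(H<32)&(S>150)
st('wall',yel&bx(190,212,175,240)&(z>.112));st('stop',(H>100)&(H<125)&(S>150)&(z>.12)&bx(260,290,165,230));st('low',yel&bx(295,320,170,225)&(z>.033))
for k in (.09,.1,.107): st('row',bx(203,225,180,230)&(z>k)&(z<k+.007)&(S<60))
rel([.53,.12,.25],7.0)
E
```

```text
bar+ 273 [[0.0203, -0.0515, 0.0227], [0.0268, 0.0078, 0.0283], [0.0354, 0.0673, 0.0329]]
bar- 286 [[-0.0327, -0.0511, 0.0227], [-0.0258, 0.0102, 0.0284], [-0.0175, 0.0723, 0.0327]]
wall 199 [[-0.0558, 0.1141, 0.1133], [0.0005, 0.1182, 0.1186], [0.0571, 0.1231, 0.1229]]
stop 168 [[-0.0507, -0.0637, 0.1251], [-0.0044, -0.0592, 0.1293], [0.05, -0.0543, 0.1329]]
low 186 [[-0.0464, -0.1561, 0.0333], [-0.0012, -0.1488, 0.0357], [0.0481, -0.1414, 0.04]]
row 62 [[-0.0354, 0.0778, 0.0906], [-0.0213, 0.09, 0.0943], [0.0393, 0.1072, 0.0969]]
row 100 [[-0.0284, 0.078, 0.1005], [-0.0106, 0.0907, 0.1043], [0.0313, 0.1076, 0.107]]
row 157 [[-0.0184, 0.0783, 0.1072], [0.0004, 0.0952, 0.1095], [0.021, 0.1078, 0.1135]]
t 4.75 at [ 0.5447 -0.1569  0.2   ] row [  1.09 -27.7   -5.05] [ 0.002  -0.0033 -0.0306] F [ 1.6 -0.4  1. ] op 0.15
```

View pics/t1.png

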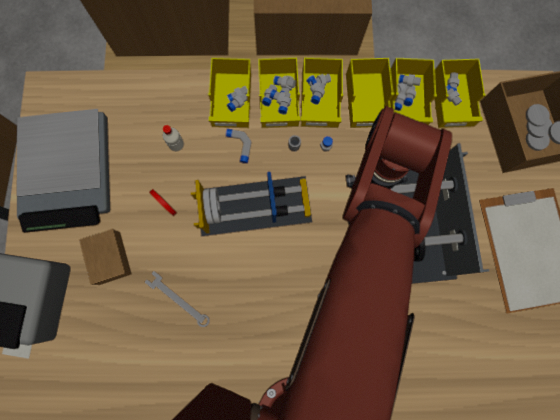

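Top view: the flange is off the arm and held at about (350,182). The rack is unobstructed: wall (200,205), row (211,205), stop (272,197). I carry it above the gap.

Request:
step_arm --motion '[[[0.1,-1,-2,0,0,0],[0.2,-3,-4,0,0,-0.01],[0.3,-6,-5,0,0,-0.02],[0.5,-9.5,-5.5,0,0,-0.03],[0.6,-13,-5.5,0,0,-0.03],[0.8,-16.5,-5.5,0,0,-0.03],[1,-20,-5.5,0,0,-0.03],[1.1,-23,-5.5,0,0,-0.03]]]'

```text
time_s: 5.42
eef_pos: [0.5336, 0.075, 0.2523]
eef_rot: [-0.0, 0.998, 0.06, 0.001]
wrist_force: [0.8, -0.3, -2.3]
opening: 0.149
gripper_force: 58.8
```

```bash
python3 -c "
from go import *;rel([.5365,.14,.25],7.0)"
```

```text
t 5.4167 at [0.5336 0.075  0.2523] row [ 1.07 -6.41  0.23] [-0.0002 -0.0021 -0.0014] F [ 0.8 -0.3 -2.3] op 0.149
```

Request:
step_arm --motion '[[[0.4,-2.2,0,0,0,0],[0.7,-4.2,0,0,0,0],[1,-5.6,0,0,0,0],[1.1,-6.4,0.2,0,0,0],[1.1,-6.4,0.2,0,0,0],[1.1,-6.4,0.2,0,0,0]]]'

```text
time_s: 5.92
eef_pos: [0.5366, 0.1376, 0.2493]
eef_rot: [0.0, 0.998, 0.061, -0.0]
wrist_force: [0.0, 0.1, -2.7]
opening: 0.15
gripper_force: 58.9
```

```bash
python3 -c "
from go import *;rel([.5365,.14,.25],7.0)
s=snap('wrist','w3.png');np.save('w3.npy',cloud(s))"
```

```text
t 5.9167 at [0.5366 0.1376 0.2493] row [ 0.02 -0.24 -0.07] [ 0.0009  0.0002 -0.0009] F [ 0.   0.1 -2.7] op 0.15
```

View pics/w3.png

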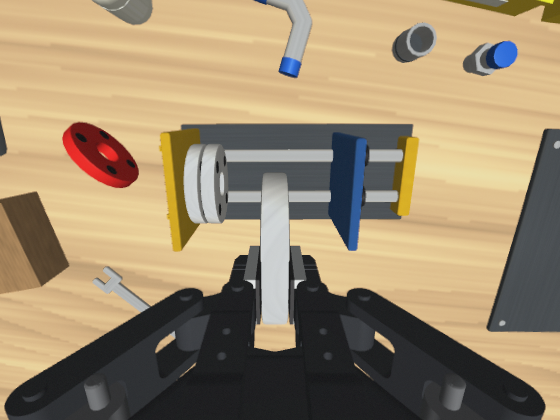

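Wrist view: the held flange is at (275,250), well between row_b (220,183) and the stop (340,190). The bars run at rows 156 and 196. I check the lateral alignment.

```bash
python3 - <<'E'
from go import *
W=np.load('w3.npy');v,u=np.mgrid[:420,:560]
a=np.radians(7.0);ex=np.array([np.cos(a),np.sin(a)]);ey=np.array([-ex[1],ex[0]]);o=np.array([.5365,.14])
def st(n,b,lo,hi):
    m=(u>=b[0])&(u<=b[1])&(v>=b[2])&(v<=b[3])&(W[...,2]>lo)&(W[...,2]<hi);P=W[m]
    q=np.c_[(P[:,:2]-o)@ex,(P[:,:2]-o)@ey,P[:,2]];print(n,len(q),np.percentile(q,[2,50,98],axis=0).round(4).tolist());return P
for n,b in [('bar+',(232,262,145,168)),('barR+',(295,328,145,168)),('bar-',(232,260,186,206)),('barR-',(292,328,186,206))]:
    P=st(n,b,.02,.035)
    f=cv2.fitLine(P[:,:2].astype(np.float32),2,0,.001,.001).ravel();print(np.degrees(np.arctan2(f[1],f[0])))
st('rows',(184,230,140,226),.07,.12);st('rowtop',(184,230,140,226),.107,.12)
st('stop',(328,362,130,252),.12,.14)
P=st('held',(262,290,170,235),.2,.26)
k=P[:,2]
q=(P[:,:2]-o)@ex
# rim circle fit, radius .045, in (x,z)
from scipy.optimize import least_squares
r=least_squares(lambda c:np.hypot(q-c[0],k-c[1])-.045,[0,.228],loss='soft_l1',f_scale=.001);print('centre',r.x,r.cost)
E
```

```text
bar+ 402 [[0.0225, 0.0118, 0.022], [0.0305, 0.0303, 0.0275], [0.0372, 0.0489, 0.0299]]
-82.93563
barR+ 442 [[0.0225, -0.0697, 0.0228], [0.0305, -0.0496, 0.0276], [0.0372, -0.0292, 0.0299]]
-83.11011
bar- 342 [[-0.0291, 0.015, 0.0209], [-0.0215, 0.033, 0.0276], [-0.0157, 0.0511, 0.0299]]
-82.8341
barR- 441 [[-0.0294, -0.0724, 0.021], [-0.0214, -0.0495, 0.0276], [-0.0156, -0.0264, 0.0298]]
-83.06527
rows 2923 [[-0.0362, 0.0562, 0.073], [0.0101, 0.0706, 0.1021], [0.0459, 0.0928, 0.111]]
rowtop 910 [[-0.0144, 0.0567, 0.1071], [0.004, 0.0733, 0.1095], [0.0198, 0.086, 0.1114]]
stop 1271 [[-0.0482, -0.0848, 0.1209], [0.0045, -0.0787, 0.1283], [0.0558, -0.0755, 0.1301]]
held 1201 [[0.0289, -0.0099, 0.2261], [0.0375, -0.0035, 0.2499], [0.0443, 0.0029, 0.2597]]
centre [-0.00085858  0.22652203] 0.00012876758968279362
```

Request:
step_arm --motion '[[[0.1,-0.1,2,0,0,0],[0.2,-0.2,5,0,0,0],[0.2,-0.2,8,0,0,0],[0.2,-0.2,10.5,0,0,0],[0.2,-0.2,12.5,0,0,0],[0.2,-0.2,13.8,0,0,0],[0.2,-0.2,14.5,0,0,0],[0.2,-0.2,14.5,0,0,0]]]'

```text
time_s: 6.63
eef_pos: [0.5374, 0.1392, 0.1028]
eef_rot: [0.0, 0.998, 0.06, -0.002]
wrist_force: [-0.1, 0.0, -2.3]
opening: 0.153
gripper_force: 58.9
```

```bash
python3 -c "
from go import *;rel([.5385,.14,.0895],7.0)"
```

```text
t 6.6333 at [0.5374 0.1392 0.1028] row [ 0.12 -0.06  1.33] [ 0.0002  0.003  -0.0024] F [-0.1  0.  -2.3] op 0.153
```

Request:
step_arm --motion '[[[0,0,0.5,0,0,0],[0,0,0.9,0,0,0],[0,0,1.1,0,0,0],[0,0,1.25,0,0,0],[0,0,1.35,0,0,0],[0,0,1.4,0,0,0],[0,0,1.4,0,0,0]]]'

```text
time_s: 7.22
eef_pos: [0.5385, 0.1403, 0.0905]
eef_rot: [-0.0, 0.998, 0.06, 0.0]
wrist_force: [-0.2, -0.4, -1.9]
opening: 0.151
gripper_force: 58.9
```

Request:
step_arm --motion '[[[0,0,0.1,0,0,0],[0,0,0.15,0,0,0],[0,0,0.2,0,0,0],[0,0,0.25,0,0,0],[0,0,0.25,0,0,0],[0,0,0.25,0,0,0]]]'

```text
time_s: 7.72
eef_pos: [0.5391, 0.1403, 0.0885]
eef_rot: [-0.0, 0.998, 0.06, 0.001]
wrist_force: [0.7, 0.0, -0.1]
opening: 0.154
gripper_force: 59.4
```

Request:
step_arm --motion '[[[0,0,0.1,0,0,0],[0,0,0.15,0,0,0],[0,0,0.15,0,0,0],[0,0,0.15,0,0,0]]]'

```text
time_s: 8.05
eef_pos: [0.5396, 0.1403, 0.0882]
eef_rot: [-0.0, 0.998, 0.06, 0.001]
wrist_force: [-0.2, -0.8, 6.9]
opening: 0.151
gripper_force: 60.5
```

Seated on the bars. I release gently.

Request:
step_arm --motion '[[[0,0,-0.1,0,0,0],[0,0,-0.1,0,0,0],[0,0,-0.1,0,0,0]]]' --squeeze 20

```text
time_s: 8.3
eef_pos: [0.5395, 0.1403, 0.0883]
eef_rot: [-0.0, 0.998, 0.06, 0.001]
wrist_force: [0.3, 0.1, 5.5]
opening: 0.146
gripper_force: 59.8
```

Request:
step_arm --motion '[[[0,0,-0.1,0,0,0],[0,0,-0.1,0,0,0],[0,0,-0.1,0,0,0],[0,0,-0.1,0,0,0],[0,0,-0.1,0,0,0]]]' --hand 0.42

```text
time_s: 8.72
eef_pos: [0.5378, 0.1401, 0.0877]
eef_rot: [0.0, 0.998, 0.06, -0.001]
wrist_force: [0.2, 0.2, -0.2]
opening: 0.422
gripper_force: 0.0
```

Request:
step_arm --motion '[[[0,0,-0.5,0,0,0],[0,0,-1.5,0,0,0],[0,0,-3,0,0,0],[0,0,-5,0,0,0],[0,0,-7.5,0,0,0],[0,0,-10,0,0,0],[0,0,-11,0,0,0],[0,0,-11,0,0,0]]]'

```text
time_s: 9.38
eef_pos: [0.5412, 0.1406, 0.2029]
eef_rot: [-0.0, 0.998, 0.06, 0.004]
wrist_force: [0.1, 0.1, 0.0]
opening: 0.42
gripper_force: 0.0
```

```bash
python3 - <<'E'
from go import *
a=np.radians(7.0);ex=np.array([np.cos(a),np.sin(a)]);ey=np.array([-ex[1],ex[0]])
s=snap('wrist','w4.png');np.save('w4.npy',cloud(s))
# behind stop: stop face ~ -.0755+10mm thick -> back at ~-.087 from (.5385,.14); finger centre 40 mm behind
p=np.array([.5385,.14])+ey*-.125
rel([p[0],p[1],.20],7.0)
E
```

```text
t 9.4333 at [0.5397 0.1403 0.2004] row [-0.1  12.52  0.04] [-0.     -0.0043 -0.0013] F [-0.8 -0.6 -0.2] op 0.421
```

View pics/w4.png

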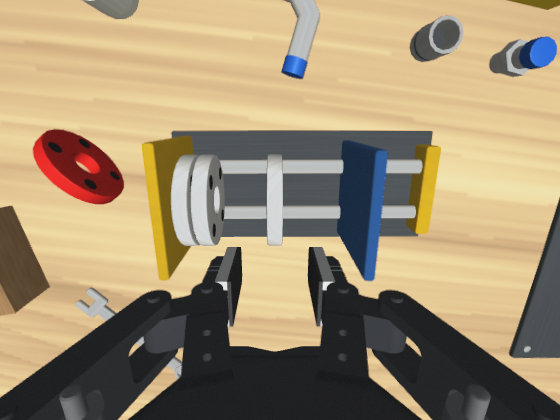

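Wrist view: the flange stands upright alone at (275,200), between row_b (207,200) and the stop (352,210). Next I go behind the stop with the gripper closed.

Request:
step_arm --motion '[[[-0.1,1.5,0,0,0,0],[-0.1,4,0,0,0,0],[-0.1,7,0,0,0,0],[-0.1,9.8,0,0,0,0],[-0.1,11.6,0,0,0,0],[-0.1,12.6,0,0,0,0],[-0.1,12.8,0,0,0,0],[-0.1,12.8,0,0,0,0]]]' --hand 0

```text
time_s: 10.1
eef_pos: [0.552, 0.0129, 0.1969]
eef_rot: [-0.0, 0.998, 0.06, -0.001]
wrist_force: [0.1, 0.4, 0.2]
opening: 0.002
gripper_force: 0.0
```

Request:
step_arm --motion '[[[0,0,1,0,0,0],[0,0,3,0,0,0],[0,0,5.5,0,0,0],[0,0,8,0,0,0],[0,0,9.8,0,0,0],[0,0,11,0,0,0],[0,0,11.3,0,0,0],[0,0,11.3,0,0,0]]]'

```text
time_s: 10.77
eef_pos: [0.5518, 0.0138, 0.084]
eef_rot: [-0.0, 0.998, 0.061, -0.001]
wrist_force: [0.8, 0.7, 0.5]
opening: 0.002
gripper_force: 0.0
```

```bash
python3 -c "
from go import *;rel([.5538,.0159,.088],7.0)
s=snap('side','s1.png');cv2.imwrite('pics/s1c.png',cv2.resize(s['color'][130:310,180:400],None,fx=3,fy=3,interpolation=2))"
```

```text
t 10.7667 at [0.5518 0.0138 0.084 ] row [ 0.23 -0.18 -0.4 ] [-0.0007  0.0025 -0.0003] F [0.8 0.7 0.5] op 0.002
```

View pics/s1c.png

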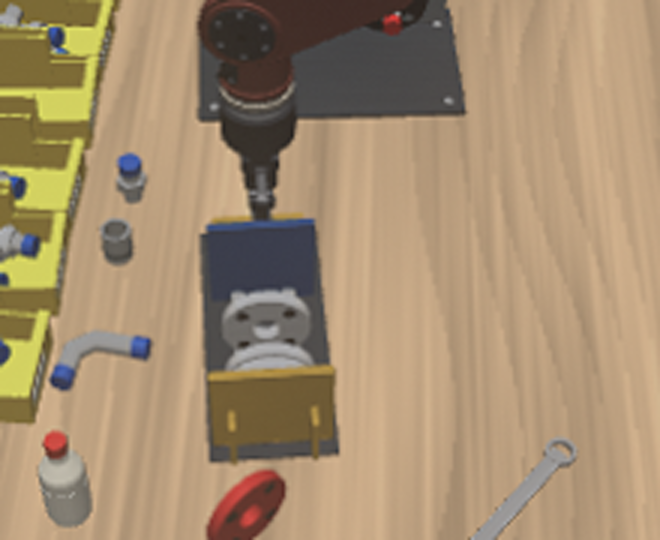

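Side view: the closed fingers are behind the stop at about (262,200), and all the flanges stand upright. I push gently.

Request:
step_arm --motion '[[[0.1,-0.5,-0.2,0,0,0],[0.2,-1.0,-0.3,0,0,0],[0.2,-1.5,-0.3,0,0,0],[0.2,-2.0,-0.3,0,0,0],[0.2,-2.4,-0.3,0,0,0],[0.2,-2.8,-0.3,0,0,0],[0.2,-3.2,-0.3,0,0,0],[0.2,-3.6,-0.3,0,0,0]]]'

```text
time_s: 11.48
eef_pos: [0.551, 0.049, 0.089]
eef_rot: [0.0, 0.998, 0.06, 0.001]
wrist_force: [-0.7, -1.9, 3.8]
opening: -0.0
gripper_force: 2.1
```

Request:
step_arm --motion '[[[0,-0.4,0,0,0,0],[0,-0.8,0,0,0,0],[0,-1.2,0,0,0,0],[0,-1.6,0,0,0,0],[0,-2.0,0,0,0,0],[0,-2.4,0,0,0,0],[0,-2.8,0,0,0,0],[0,-3.2,0,0,0,0]]]'

```text
time_s: 12.15
eef_pos: [0.547, 0.0811, 0.0889]
eef_rot: [0.0, 0.998, 0.06, 0.0]
wrist_force: [-0.2, -2.1, 5.8]
opening: 0.001
gripper_force: 3.0
```

Request:
step_arm --motion '[[[0,-0.4,0,0,0,0],[0,-0.8,0,0,0,0],[0,-1.2,0,0,0,0],[0,-1.6,0,0,0,0],[0,-2.0,0,0,0,0],[0,-2.4,0,0,0,0],[0,-2.8,0,0,0,0],[0,-3.2,0,0,0,0]]]'

```text
time_s: 12.82
eef_pos: [0.5431, 0.1123, 0.0889]
eef_rot: [0.001, 0.998, 0.061, 0.0]
wrist_force: [-0.8, -4.9, 6.7]
opening: -0.0
gripper_force: 3.6
```

```bash
python3 - <<'E'
from go import *
rel([.5538,.0159,.088],7.0)
s=snap('top','t3.png');W=cloud(s);c=cv2.cvtColor(s['color'],cv2.COLOR_BGR2HSV).astype(int)
a=np.radians(7.0);ex=np.array([np.cos(a),np.sin(a)]);ey=np.array([-ex[1],ex[0]]);o=np.array([.5384,.12])
m=(c[...,0]>100)&(c[...,0]<125)&(c[...,1]>150)&(W[...,2]>.12)&(W[...,2]<.14);m[:165]=0;m[240:]=0
P=W[m];q=np.c_[(P[:,:2]-o)@ex,(P[:,:2]-o)@ey];print(len(q),np.percentile(q,[2,50,98],axis=0).round(4).tolist())
E
```

```text
t 12.8167 at [0.5431 0.1123 0.0889] row [-0.11  9.69  0.1 ] [ 0.0013 -0.0006 -0.0011] F [-0.8 -4.9  6.7] op -0.0Traceback (most recent call last):
  File "<stdin>", line 6, in <module>
    return _quantile_unchecked(
        a, q, axis, out, overwrite_input, method, keepdims, weights)
    return _ureduce(a,
                    func=_quantile_ureduce_func,
    ...<5 lines>...
                    overwrite_input=overwrite_input,
                    method=method)
    r = func(a, **kwargs)
    result = _quantile(arr,
                       quantiles=q,
    ...<2 lines>...
                       out=out,
                       weights=wgt)
    slices_having_nans = np.isnan(arr[-1, ...])
                                  ~~~^^^^^^^^^
IndexError: index -1 is out of bounds for axis 0 with size 0
```

Request:
step_arm --motion '[[[0,-0.4,0,0,0,0],[0,-0.8,0,0,0,0],[0,-1.2,0,0,0,0],[0,-1.6,0,0,0,0],[0,-2.0,0,0,0,0],[0,-2.4,0,0,0,0],[0,-2.8,0,0,0,0],[0,-3.2,0,0,0,0]]]'

```text
time_s: 13.53
eef_pos: [0.5392, 0.1441, 0.0889]
eef_rot: [0.0, 0.998, 0.06, 0.0]
wrist_force: [-0.7, -4.1, 6.2]
opening: 0.001
gripper_force: 3.6
```

Request:
step_arm --motion '[[[0,-0.3,0,0,0,0],[0,-0.6,0,0,0,0],[0,-0.9,0,0,0,0],[0,-1.2,0,0,0,0],[0,-1.4,0,0,0,0]]]'

```text
time_s: 13.95
eef_pos: [0.5376, 0.1575, 0.0889]
eef_rot: [0.001, 0.998, 0.061, 0.0]
wrist_force: [-0.3, -6.7, 6.1]
opening: -0.002
gripper_force: 4.5
```

Request:
step_arm --motion '[[[0,-0.15,0,0,0,0],[0,-0.3,0,0,0,0],[0,-0.45,0,0,0,0],[0,-0.6,0,0,0,0]]]'

```text
time_s: 14.28
eef_pos: [0.5369, 0.1623, 0.0889]
eef_rot: [0.002, 0.998, 0.061, 0.0]
wrist_force: [0.7, -13.0, 7.3]
opening: 0.001
gripper_force: 6.1
```

Request:
step_arm --motion '[[[0,-0.1,0,0,0,0],[0,-0.2,0,0,0,0],[0,-0.3,0,0,0,0]]]'

```text
time_s: 14.53
eef_pos: [0.5369, 0.1623, 0.089]
eef_rot: [0.005, 0.998, 0.062, 0.0]
wrist_force: [0.7, -19.9, 8.1]
opening: -0.0
gripper_force: 8.3
```

Packed: no more travel while the force rises to 20 N. I retreat and check.

Request:
step_arm --motion '[[[0,0.3,0,0,0,0],[0,0.8,0,0,0,0],[0,1.6,0,0,0,0],[0,2.8,0,0,0,0],[0,4,0,0,0,0],[0,5,-1.5,0,0,0],[0,6,-4,0,0,0],[0,7,-7,0,0,0]]]'

```text
time_s: 15.2
eef_pos: [0.542, 0.0962, 0.156]
eef_rot: [-0.0, 0.998, 0.06, -0.003]
wrist_force: [0.7, -0.6, -0.5]
opening: -0.001
gripper_force: 0.0
```

Request:
step_arm --motion '[[[0,2,-3,0,0,0],[0,4,-5,0,0,0],[0,6,-5.5,0,0,0],[0,7,-6,0,0,0],[0,7.5,-6,0,0,0],[0,7.5,-6,0,0,0]]]'

```text
time_s: 15.7
eef_pos: [0.553, 0.0222, 0.2173]
eef_rot: [-0.0, 0.998, 0.059, -0.001]
wrist_force: [0.1, -0.2, -0.1]
opening: 0.002
gripper_force: 0.0
```

```bash
python3 - <<'E'
from go import *
o=ctrl.get_obs();print(o['time_s'],o['eef_pos'],o['wrist_force'])
s=snap('wrist');b=snap('side');t=snap('top')
A=cv2.resize(b['color'][80:320,150:390],(400,400),interpolation=2)
B=cv2.resize(t['color'][120:250,140:490],(800,200*800//800),interpolation=1)
C=cv2.resize(s['color'],(400,300))
im=np.zeros((600,800,3),'uint8');im[:400,:400]=A;im[:300,400:]=C;im[400:]=B;cv2.imwrite('pics/fin.png',im)
E
```

```text
15.7 [0.55301379 0.02217438 0.21731007] [ 0.05164343 -0.17307508 -0.09395067]
```

View pics/fin.png

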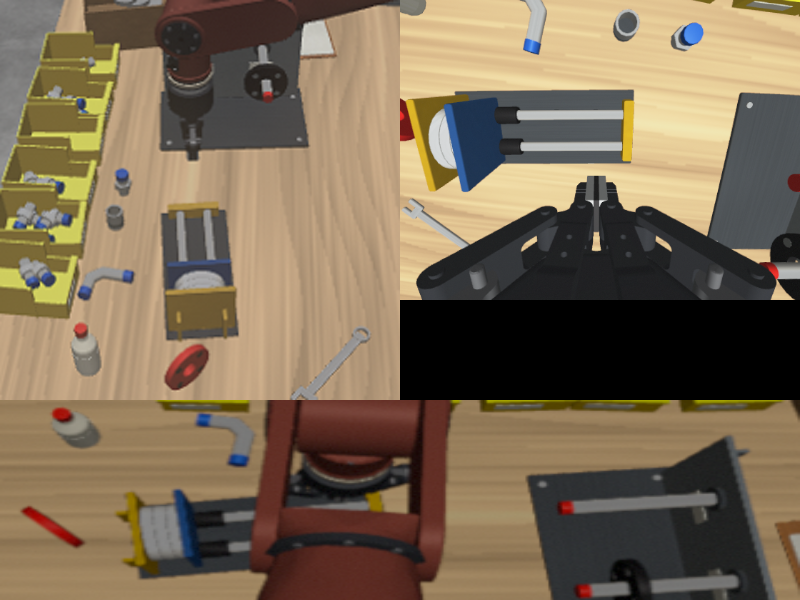

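The picture shows three flanges packed between the wall and the stop, and the black flange still on its arm. One numeric check of the pack length.

```bash
python3 - <<'E'
from go import *
a=np.radians(7.0);ex=np.array([np.cos(a),np.sin(a)]);ey=np.array([-ex[1],ex[0]]);o=np.array([.5384,.12])
for n in('top','wrist'):
    s=snap(n);W=cloud(s);c=cv2.cvtColor(s['color'],cv2.COLOR_BGR2HSV).astype(int);z=W[...,2]
    X=(W[...,:2]-o)@ex;Y=(W[...,:2]-o)@ey;near=(abs(X)<.07)&(Y>-.02)&(Y<.15)
    for k,m in(('stop',(c[...,0]>100)&(c[...,0]<125)&(c[...,1]>120)&(z>.125)),('wall',(c[...,0]>15)&(c[...,0]<32)&(c[...,1]>120)&(z>.114)),('fl',(c[...,1]<60)&(z>.1)&(z<.116))):
        q=Y[m&near];print(n,k,len(q),np.percentile(q,[2,50,98]).round(4) if len(q) else '')
E
```

```text
top stop 125 [0.0622 0.0655 0.0689]
top wall 201 [0.1144 0.1187 0.1239]
top fl 372 [0.0748 0.0935 0.1126]
wrist stop 1500 [0.0602 0.0635 0.069 ]
wrist wall 1706 [0.1118 0.1151 0.1213]
wrist fl 1681 [0.0846 0.0989 0.1116]
```

```bash
python3 -c "
from rig import ctrl
print(ctrl.close_job())"
```

```text
the job is handed in; nothing more can be done
None
```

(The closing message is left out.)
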